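# Let the label feeder back by one notch

### The job

The label roll on the feeder's ratchet wheel has been wound one notch too far. Working with a fingertip or the outside of the fingers and gripping nothing, tip the pawl's black ball lever outward, away from the wheel, until the pawl stays lifted; then push the wheel's red knob counterclockwise (seen from above) by exactly one notch, one twelfth of a turn; then tip the ball lever back so that the pawl drops fully into the next notch. Push gently, and leave the things standing round the feeder where they are.

Things in the scene. Friction and masses are not known exactly. Their poses are not given: they have to be found in the camera images.
- feeder: Label feeder, fixed to the table: grey base disc 190 mm wide, 12 mm thick, with a tongue 76 mm wide reaching 172 mm from the disc's centre. Origin on the table under the wheel's axis; z up, y along the tongue to the pawl. On it lies the flat steel wheel, 180 mm wide, top face 30 mm above the table, with twelve saw teeth 9 mm high, 30 degrees apart, near its rim (70 to 89 mm from the axis).
- wheel_axis (a point): Point on the wheel's vertical axis, on its top face, 30 mm above the table.
- pawl_hinge (a point): Middle of the pawl's horizontal hinge pin, 125 mm from the wheel's axis along the feeder's +y and 52 mm above the table, between two steel cheeks (37 mm over all, top 62 mm). The hinge runs along the feeder's x.
- pawl_ball (a point): Centre of the black ball (26 mm) on the pawl's upright lever, 65 mm from the hinge. Pawl down: it leans 27 mm from the hinge toward the wheel, 111 mm above the table. Fully lifted: 37 mm outward, 105 mm above the table. Its weight holds either way: past the balance point (about 0.45 rad) it falls on to fully lifted, before it the pawl falls down. Under 2 N moves it.
- pawl (a joint): Pawl angle, rad: 0 = down, its brass nose (9 mm wide) in a gap between two teeth; grows as the ball is tipped outward, away from the wheel; 1.05 = fully lifted, at its stop. Above 0.3 the nose is clear of the teeth.
- crank_knob (a point): Top of the upright red knob on the wheel's crank, 79 mm above the table, 110 mm from the wheel's axis, on the side away from the pawl. The knob is 20 to 24 mm thick and reaches down to 25 mm above the table; it stands outside the wheel's rim and turns with the wheel.
- wheel (a joint): Wheel angle, rad, starts near 0 (within 0.06); grows counterclockwise seen from above (backward, unwinding). One notch is 0.524 rad, about 58 mm of knob travel. With the pawl down the wheel has about 0.1 rad of play either way and is locked against turning backward. The wheel stays where it is left; it takes about 3 to 4 N at the knob to turn.
- chilli_jar: Bystander: red-lidded jar, 59 mm wide, 86 mm high; origin under its centre.
- garlic_a: Bystander: garlic bulb, 48x50x51 mm; origin under its centre.
- garlic_b: Bystander: garlic bulb, 60x57x58 mm; origin under its centre.
- marker: Bystander: black and white marker pen, lying, 17x135x16 mm; origin under its centre.
- roll: The label roll on the wheel, 84 mm wide, 46 mm high, fixed to the wheel; its top is 76 mm above the table, the hub end in it 88 mm; origin under its centre on the wheel's top face.

How it is judged:
On the way, in this order (a step that is already met when the one before it is completed fails the run):
1. the pawl is lifted and stays lifted, untouched by the fingers, before the wheel has been turned back (value of joint pawl above 0.8 rad and value of joint wheel below 0.2 rad and contact force between the fingers and feeder below 0.05 N), for 0.2 s.
2. with the pawl lifted, the wheel is pushed back one notch (value of joint pawl above 0.6 rad and value of joint wheel between 0.4 and 0.65 rad), for 0.2 s.
At the end, for the whole second after the job is handed in: The wheel stands one notch back from its start (joint wheel 0.40 to 0.65 rad) and at rest, and the pawl is down in the notch (joint pawl under 0.06 rad) (value of joint pawl below 0.06 rad and value of joint wheel between 0.4 and 0.65 rad and velocity of joint wheel between -0.05 and 0.05 rad/s); the robot touches nothing.
It fails at once if the wheel is pushed back well past one notch (over 0.9 rad) (value of joint wheel above 0.9 rad).
It fails at once if the wheel is wound forward (under -0.3 rad) (value of joint wheel below -0.3 rad).
It fails at once if any part of the feeder is gripped or forced (over 25 N from the fingers) (contact force between the fingers and feeder above 25 N).
It fails at once if a thing standing round the feeder (jar, garlic, marker) is shifted or lifted by more than 20 mm (distance of any of chilli_jar, garlic_a, garlic_b, marker from where it was at the start of the episode above 0.02 m).
It also fails if it takes over 58 s, if anything falls off the work surface, if the arm or the gripper's body presses on something with over 40 N, if the wrist force passes 120 N, or if a joint passes its speed limit or range.

### The arm

A 6-joint arm with a two-finger parallel gripper is mounted at the origin on the work surface; the furniture and walls round the work are solid. World frame = base frame: x ahead of the robot, y to its left, z up, the work surface at z = 0. Lengths are in m, angles in rad, forces in N, time in s.
With the tool pointing down it reaches from about 0.4 to 0.925 m from the base axis. Payload 3.4 kg.
Tool frame: the origin (TCP) lies midway between the tips of the shut fingers; the grasp point (between the pads) lies 19 mm behind it; z points along the fingers, y is the line along which they close (so a half turn about z gives the same grasp; the last joint's range is limited). The gripper opens to 85 mm and grips with 20 to 120 N. Pads are 22 mm wide; open, the fingers measure 114 mm over their backs; the gripper's body (76 mm by 85 mm) begins 54 mm behind the grasp point. The pads swing forward as they close: fully open they stand 13 mm farther back than shut.
Start: joints at [-1.288, 0.307, 1.506, -0, 1.328, -0.073], TCP at [0.201, -0.539, 0.231] pointing down, gripper open.
Joint ranges: [-3.12, 3.12], [-1.05, 2.28], [0.14, 2.33], [-1.42, 4.57], [0.1, 2.73], [-2.68, 2.68]. Speed limits (rad/s): [2.57, 2.57, 3.14, 3.14, 3.14, 3.14].

### API

Orientations are given as a unit quaternion [w, x, y, z].
In Python, from workcell import ctrl, imaging gives the robot as it stands.
- The arm moves only by the shell command python3 -m pendant 'ROWS' [FORCE]. ROWS is JSON, a list that holds one entry, the list of rows, each a list of 7 numbers: the turn, a rotation vector about the world's x, y, z each as a share of pi/4 rad, from -1 to 1, then the shift along the world's x, y, z each as a share of 200 mm, from -1 to 1, then the opening, from -1 (shut) to 1 (fully open). In form: [[[rx, ry, rz, dx, dy, dz, jaw], ...]]. A call has 1 to 5 rows; each row is the pose to reach, as a shift and turn from the pose commanded when the call began; what a row does not reach only later rows make up. A row lasts 1/8 s, in which the tool goes at most 62.5 mm and 10.7 degrees, less where a joint would pass 70% of its speed; a pose out of reach is approached as far as the arm can. A call with a number of a shift or a turn outside -1 to 1 is refused whole. A call with a gripper value outside its range is refused whole. The fingers move at their own pace and stop on an object; FORCE is the grip in N (left out, the last holds). Time passes only in rows, so rows that repeat a pose let the fingers close. It gives the time, the measured TCP pose, the force, the opening and the grip force at its end, in the units of the state.
- ctrl.read_state(): the state, without advancing time (a new reading comes with each control period).
- imaging.get_image(name): name is "scene" or "top"; returns a dict with "color" (384x512x3 uint8, red, green, blue), "range_z" (384x512 float32, m along the optical axis (not along the pixel's ray), 0 where there is no reading), "fov_y" (degrees; the focal length in pixels is half the picture's height over the tangent of half this angle, whatever the lens; pixels are square), "cx", "cy" (the principal point, pixels), "k1" (the pictures are not rectified: a ray, as slopes to the right and down, at radius r is drawn at 1 + k1 r^2 times it, then the intrinsics apply), "extrinsics" (4x4, takes a point from world to camera coordinates). Camera axes: x right, y up, looking along -z (the intrinsics and any distortion apply to the point x, -y, -z); pixel columns grow to the right and rows downward; lengths in m; the calibration is good to about 2 mm. A picture is of the moment at which its call begins.
- ctrl.sign_off(): hands the job in; it is judged then, once.
The state is a dict: "time": time; "joint_pos": joint angles; "qvel": joint speeds; "effort": joint torques, N m; "eef_pos": TCP position; "eef_rot": TCP orientation; "force": force on the tool from outside, world axes, zero at the start; "moment": the same for the moment, N m; "opening": finger opening in m; "grasp_force": force on a finger pad.
Only numpy, scipy, OpenCV 4.12 (cv2) and the standard library are available. Lean on these libraries where they do the work, as an engineer would, in place of code of your own. Each camera call takes 0.05 s, during which the arm holds its last target. There are 200 camera calls.

## Working session

There is one attempt and no reset: what is moved stays moved. The work goes in short steps, Python scripts to look and compute and a shell command to move; the robot and the scene stay as the last step left them, time stands still between calls to the robot, and variables do not carry over. Pictures are saved under pics/ and viewed, at most 10 in all, crops included, and the job is handed in when it is done.

```bash
mkdir -p pics; cat > h.py <<'E'
import numpy as np, cv2
from workcell import ctrl, imaging
def cloud(im):
    d=im["range_z"]; H,W=d.shape
    f=H/2/np.tan(np.radians(im["fov_y"])/2)
    K=np.array([[f,0,im["cx"]],[0,f,im["cy"]],[0,0,1.]])
    v,u=np.mgrid[:H,:W]
    p=cv2.undistortPoints(np.stack([u,v],-1).reshape(-1,1,2).astype(np.float64),K,np.array([im["k1"],0,0,0,0.])).reshape(H,W,2)
    c=np.stack([p[...,0]*d,-p[...,1]*d,-d],-1)
    E=np.array(im["extrinsics"]); R,t=E[:3,:3],E[:3,3]
    w=(c-t)@R
    w[d<=0]=np.nan
    return w
def save(im,n): cv2.imwrite("pics/"+n,im["color"][...,::-1])
E
python3 - <<'E'
from h import *
for n in("scene","top"):
    im=imaging.get_image(n); save(im,n+"0.png"); np.savez("pics/"+n+"0.npz",**im)
    E=np.array(im["extrinsics"]); print(n,-E[:3,:3].T@E[:3,3],im["fov_y"],im["k1"])
    w=cloud(im); c=im["color"].astype(int)
    ok=np.isfinite(w[...,2])
    red=(c[...,0]>110)&(c[...,1]<60)&(c[...,2]<60)&ok
    nl,L,S,C=cv2.connectedComponentsWithStats(red.astype(np.uint8))
    for i in range(1,nl):
        if S[i,4]>25:
            q=w[L==i]; print("red",S[i],q.min(0).round(3),q.max(0).round(3),np.median(q,0).round(3))
s=ctrl.read_state(); print(s["eef_pos"],s["eef_rot"],s["opening"])
E
```

```text
scene [-0.27814094 -0.77451833  0.56629447] 48.456330477470416 -0.03617151659745089
red [235 200  15  10  80] [ 0.509 -0.048  0.041] [ 0.54  -0.011  0.068] [ 0.522 -0.035  0.059]
red [266 203   7  19 121] [ 0.524 -0.129  0.03 ] [ 0.545 -0.113  0.08 ] [ 0.532 -0.123  0.058]
top [ 0.28345695 -0.05090022  1.18465323] 51.459866377813675 0.0232518752387911
red [161 133  19  18 235] [0.647 0.232 0.003] [0.722 0.283 0.092] [0.671 0.256 0.086]
red [291 198   6   7  30] [ 0.531 -0.126  0.075] [ 0.549 -0.111  0.085] [ 0.54  -0.117  0.079]
[ 0.20063904 -0.53818076  0.2304555 ] [-9.45325144e-04  9.84131024e-01  1.77440760e-01 -1.01378211e-04] 0.08540087940278789
```

View pics/top0.png

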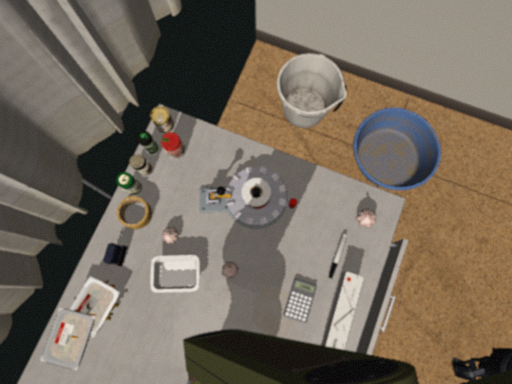

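View pics/scene0.png

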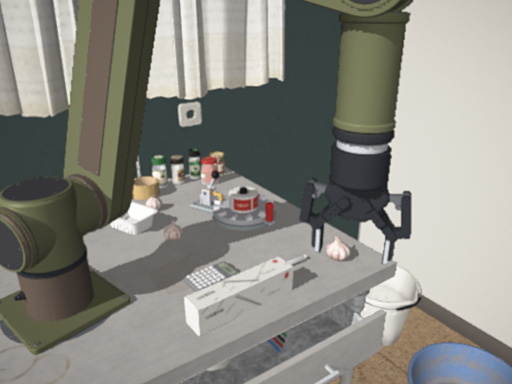

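The top view shows the red knob at (294,202), the wheel and roll at (256,192), the black ball at about (222,190) and the pawl at (215,197). The jar is at (172,145), garlic at (366,218) and (170,237), and the marker at (339,253).

```bash
cat > m.py <<'E'
from h import *
im=dict(np.load("pics/top0.npz")); w=cloud(im); c=im["color"].astype(int)
for n,(u,v) in dict(knob=(294,202),roll=(264,187),wheel=(256,215),ball=(222,190),g1=(366,218),g2=(170,237),g3=(230,269),marker=(339,253),jar=(172,145),bowl=(134,212),tray=(175,260),calc=(300,300)).items(): print(n,w[v,u].round(3),c[v,u])
# wheel top rim: height 0.026..0.034 -> circle fit
z=w[...,2]; k=w[197:199,291:297].reshape(-1,3)
m=(z>0.025)&(z<0.043)&(np.hypot(w[...,0]-0.56,w[...,1])<0.12)
pts=w[m][:,:2].astype(np.float32); 
print("enclosing",cv2.minEnclosingCircle(pts[np.hypot(*(pts-np.median(pts,0)).T)<.1]),len(pts))
m=(z>0.070)&(z<0.080)&(np.hypot(w[...,0]-0.56,w[...,1])<0.09)
cs,_=cv2.findContours(m.astype(np.uint8),0,2)
for q in cs:
    if len(q)>4:
        p=w[q[:,0,1],q[:,0,0]]; print("roll/top comp",len(q),cv2.minEnclosingCircle(p[:,:2].astype(np.float32)))
blk=(c.max(-1)<45)&(z>0.08)&(z<0.14)
n,L,S,C=cv2.connectedComponentsWithStats(blk.astype(np.uint8))
for i in range(1,n):
    if S[i,4]>6 and 200<C[i,0]<300 and 150<C[i,1]<230: print("blk",S[i],C[i],w[L==i].mean(0).round(4),w[L==i].max(0).round(3))
cv2.imwrite("pics/crop0.png",cv2.resize(im["color"][150:240,180:310,::-1],None,fx=6,fy=6,interpolation=cv2.INTER_CUBIC))
E
python3 m.py
```

```text
knob [ 0.537 -0.12   0.082] [129   7   6]
roll [ 0.572 -0.03   0.073] [146 141 133]
wheel [ 0.496 -0.016  0.028] [106 103 105]
ball [0.537 0.083 0.123] [10 12 11]
g1 [ 0.523 -0.333  0.048] [235 205 193]
g2 [0.4   0.222 0.036] [206 173 157]
g3 [0.331 0.037 0.041] [122  99  93]
marker [ 0.416 -0.269  0.018] [198 193 181]
jar [0.661 0.251 0.086] [161  36  30]
bowl [ 0.465  0.352 -0.001] [99 94 91]
tray [0.338 0.2   0.022] [220 214 205]
calc [ 0.271 -0.17   0.015] [211 204 202]
enclosing ((0.5562024116516113, -0.016256073489785194), 0.0959588885307312) 2052
roll/top comp 43 ((0.5551785230636597, -0.008837712928652763), 0.04335346817970276)
blk [217 187   8   7  43] [220.58139535 190.06976744] [0.5362 0.0865 0.1214] [0.545 0.097 0.127]
blk [252 188   8   8  48] [255.9375     191.16666667] [ 0.5535 -0.0091  0.0872] [0.564 0.002 0.092]
```

View pics/crop0.png

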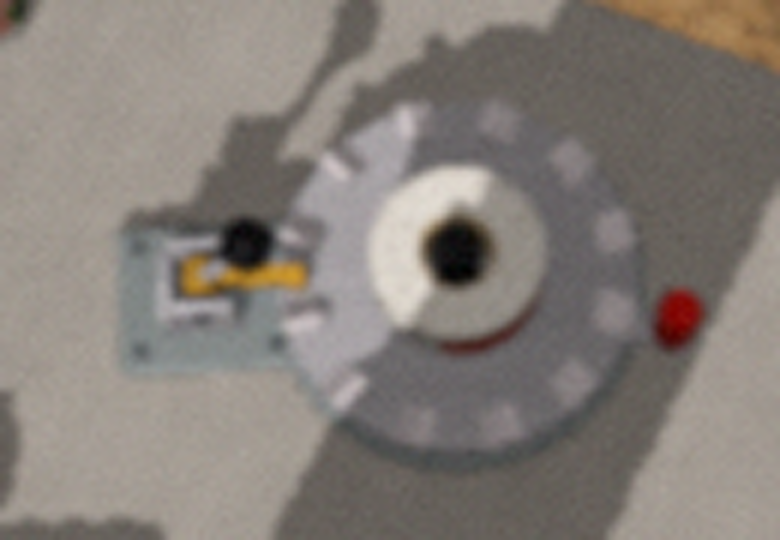

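The crop shows the ball at crop (246,242), the brass nose from (190,275) to (305,275), the tongue's outer edge at x≈122 (y 225 to 372), the hub at (458,250) and the knob at (680,318). I'll get the tongue's direction in the world frame next.

```bash
cat >> h.py <<'E'
def ray(im,u,v,z):
    H=384; f=H/2/np.tan(np.radians(im["fov_y"])/2)
    K=np.array([[f,0,im["cx"]],[0,f,im["cy"]],[0,0,1.]])
    p=cv2.undistortPoints(np.array([[[u,v]]],float),K,np.array([im["k1"],0,0,0,0.]))[0,0]
    E=np.array(im["extrinsics"]); R,t=E[:3,:3],E[:3,3]; o=-R.T@t; d=R.T@np.array([p[0],-p[1],-1])
    return o+d*(z-o[2])/d[2]
E
python3 - <<'E'
from h import *
im=dict(np.load("pics/top0.npz")); w=cloud(im)
P=lambda x,y,z: ray(im,180+(x+.5)/6-.5,150+(y+.5)/6-.5,z).round(4)
for n,a in dict(cornA=(125,225,.012),cornB=(120,372,.012),boltA=(140,245,.012),boltB=(140,350,.012),boltC=(278,342,.012),noseTip=(305,274,.035),noseBack=(190,275,.058),cheekA=(195,242,.062),cheekB=(190,318,.062),ball=(246,242,.113),hub=(458,250,.088),wheelL=(288,262,.03),wheelR=(640,290,.03),wheelT=(462,98,.03),wheelB=(450,452,.03),roll=(458,252,.076),knob=(680,316,.079)).items(): print(n,P(*a))
sc=dict(np.load("pics/scene0.npz")); ws=cloud(sc); c=sc["color"].astype(int)
b=(c.max(-1)<45)&(ws[...,2]>.095)&(ws[...,2]<.13)&(np.abs(ws[...,0]-.54)<.06)&(np.abs(ws[...,1]-.09)<.06)
v,u=np.nonzero(b); print("scene ball",len(u),u.mean(),v.mean(),ws[b].mean(0),ray(sc,u.mean(),v.mean(),.111))
for n,(x,y,r) in dict(g1=(.523,-.333,.06),g2=(.4,.222,.05),g3=(.331,.037,.05),jar=(.66,.255,.06)).items():
    m=(np.hypot(w[...,0]-x,w[...,1]-y)<r)&(w[...,2]>.012)
    print(n,w[m].min(0).round(3),w[m].max(0).round(3))
E
```

```text
cornA [0.5639 0.1628 0.012 ]
cornB [0.4887 0.1534 0.012 ]
boltA [0.5545 0.1536 0.012 ]
boltB [0.501  0.1452 0.012 ]
boltC [0.5135 0.0773 0.012 ]
noseTip [0.5446 0.0665 0.035 ]
noseBack [0.5321 0.1193 0.058 ]
cheekA [0.5477 0.1187 0.062 ]
cheekB [0.5102 0.1155 0.062 ]
ball [0.5386 0.0877 0.113 ]
hub [ 0.553  -0.0091  0.088 ]
wheelL [0.5508 0.0762 0.03  ]
wheelR [ 0.5581 -0.099   0.03  ]
wheelT [0.646 0.001 0.03 ]
wheelB [ 0.466  -0.0157  0.03  ]
roll [ 0.555  -0.0087  0.076 ]
knob [ 0.5363 -0.1171  0.079 ]
scene ball 20 215.65 174.8 [0.53211837 0.07966722 0.11447776] [0.53834592 0.08623925 0.111     ]
g1 [ 0.504 -0.367  0.015] [ 0.558 -0.31   0.056]
g2 [0.386 0.206 0.016] [0.432 0.252 0.053]
g3 [0.306 0.016 0.014] [0.355 0.06  0.05 ]
jar [0.644 0.228 0.012] [0.702 0.315 0.647]
```

Triangulated positions agree with the stated sizes. The ball is at (0.538,0.087), 98 mm from the axis at (0.555,-0.010). The feeder's +y is about (-0.16,0.987), and the knob is at (0.537,-0.1175), 109 mm out. I'll shut the fingers, turn the tool -0.2 rad and travel there at height.

```bash
python3 -m pendant '[[[0,0,-0.253,0.575,0.98,0,-1],[0,0,-0.253,0.575,0.98,0,-1],[0,0,-0.253,0.575,0.98,0,-1],[0,0,-0.253,0.575,0.98,0,-1],[0,0,-0.253,0.575,0.98,0,-1]]]'
python3 -m pendant '[[[0,0,0,0.575,0.98,0,-1],[0,0,0,0.575,0.98,0,-1],[0,0,0,0.575,0.98,0,-1],[0,0,0,0.575,0.98,0,-1],[0,0,0,0.575,0.98,0,-1]]]'
python3 -m pendant '[[[0,0,0,0.575,0.98,0,-1],[0,0,0,0.575,0.98,0,-1],[0,0,0,0.575,0.98,0,-1],[0,0,0,0.575,0.98,0,-1],[0,0,0,0.575,0.98,0,-1]]]'
```

```text
time: 0.72
eef_pos: [0.3164, -0.3399, 0.231]
eef_rot: [-0.001, 0.997, 0.081, -0.0]
force: [-0.1, -0.2, 0.4]
opening: 0.0004
grasp_force: 0.0
time: 1.35
eef_pos: [0.4319, -0.1458, 0.2311]
eef_rot: [0.0, 0.997, 0.081, 0.0]
force: [-0.8, -1.2, -0.2]
opening: -0.0001
grasp_force: 0.0
time: 1.98
eef_pos: [0.5476, 0.0494, 0.2308]
eef_rot: [0.0, 0.997, 0.08, 0.0]
force: [-0.1, -0.7, -0.1]
opening: -0.0
grasp_force: 0.0
```

```bash
python3 -m pendant '[[[0,0,0,0,0,-0.25,-1],[0,0,0,0,0,-0.5,-1],[0,0,0,0,0,-0.68,-1],[0,0,0,0,0,-0.68,-1],[0,0,0,0,0,-0.68,-1]]]'
python3 - <<'E'
from h import *
im=imaging.get_image("scene"); cv2.imwrite("pics/s1.png",cv2.resize(im["color"][100:250,150:320,::-1],None,fx=4,fy=4,interpolation=cv2.INTER_CUBIC))
E
```

```text
time: 2.6
eef_pos: [0.5467, 0.0477, 0.0964]
eef_rot: [0.0, 0.997, 0.078, 0.001]
force: [1.2, -0.1, 0.3]
opening: -0.0003
grasp_force: 0.0
```

View pics/s1.png

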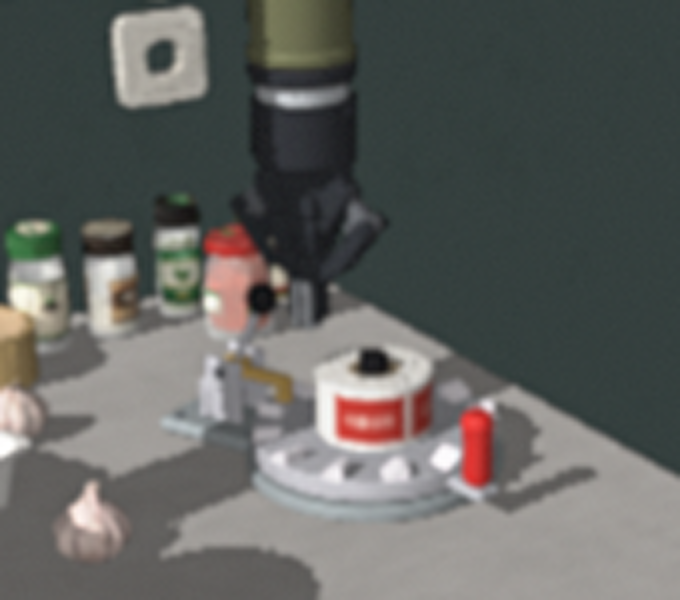

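The finger stands between the ball (crop 262,298) and the hub, clear of both, and the knuckles are above the ball. I'll push outward gently.

```bash
python3 -m pendant '[[[0,0,0,-0.005,0.03,0,-1],[0,0,0,-0.01,0.06,0,-1],[0,0,0,-0.015,0.09,0,-1],[0,0,0,-0.02,0.12,0,-1],[0,0,0,-0.025,0.15,0,-1]]]'
python3 -m pendant '[[[0,0,0,-0.005,0.03,0,-1],[0,0,0,-0.01,0.06,0,-1],[0,0,0,-0.015,0.09,0,-1],[0,0,0,-0.02,0.12,0,-1],[0,0,0,-0.02,0.12,0,-1]]]'
cat > ball.py <<'E'
from h import *
import sys
im=imaging.get_image("scene"); w=cloud(im); c=im["color"].astype(int)
sub=im["color"][100:250,150:320,::-1]; cv2.imwrite("pics/"+sys.argv[1],cv2.resize(sub,None,fx=4,fy=4,interpolation=cv2.INTER_CUBIC))
b=(c.max(-1)<50)&(w[...,2]>.085)&(w[...,2]<.13)&(abs(w[...,0]-.535)<.05)&(w[...,1]>.05)&(w[...,1]<.19)
n,L,S,C=cv2.connectedComponentsWithStats(b.astype(np.uint8))
for i in range(1,n):
    if S[i,4]>4: print(S[i],w[L==i].mean(0).round(3),ray(im,*C[i],.108).round(3))
E
python3 ball.py s2.png
```

```text
time: 3.28
eef_pos: [0.5407, 0.0798, 0.0953]
eef_rot: [-0.0, 0.997, 0.079, -0.0]
force: [-0.3, -1.4, 1.0]
opening: 0.0001
grasp_force: 0.4
time: 3.9
eef_pos: [0.5366, 0.1037, 0.0953]
eef_rot: [-0.0, 0.997, 0.079, -0.0]
force: [-0.2, -0.7, 0.0]
opening: 0.0001
grasp_force: 0.0
[195 169   6   7  30] [0.52  0.145 0.111] [0.525 0.151 0.108]
[213 168   3   9  24] [0.537 0.091 0.119] [0.556 0.112 0.108]
```

View pics/s2.png

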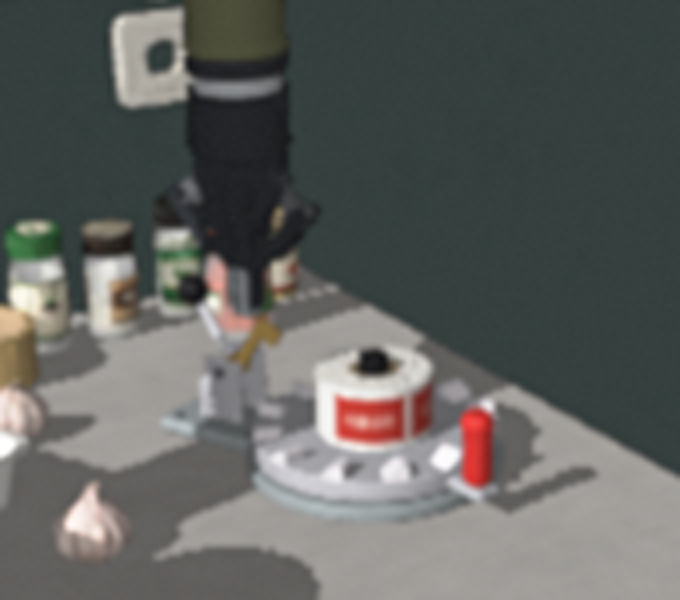

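The pawl now rests outward. The ball at crop (192,288) is at about (0.527,0.15), which matches the fully lifted position, and it is clear of the finger. Next I'll go up, over to the -x side of the knob, and down.

```bash
python3 -m pendant '[[[0,0,0,0,0,0.25,-1],[0,0,0,0,0,0.4,-1],[0,0,0,-0.1,-0.3,0.4,-1],[0,0,0,-0.2,-0.6,0.4,-1],[0,0,0,-0.22,-0.9,0.4,-1]]]'
python3 -m pendant '[[[0,0,0,0,-0.2,0,-1],[0,0,0,0,-0.2,-0.2,-1],[0,0,0,0,-0.2,-0.4,-1],[0,0,0,0,-0.2,-0.63,-1],[0,0,0,0,-0.2,-0.63,-1]]]'
cat > knob.py <<'E'
from h import *
from workcell import ctrl
im=imaging.get_image("top"); c=im["color"].astype(int); w=cloud(im)
r=(c[...,0]>85)&(c[...,1]<45)&(c[...,2]<45)
r[:175]=0;r[230:]=0;r[:,:265]=0;r[:,330:]=0
n,L,S,C=cv2.connectedComponentsWithStats(r.astype(np.uint8))
for i in range(1,n):
    if S[i,4]>5:
        p=ray(im,*C[i],.079); d=p[:2]-[.5545,-.0095]; print(S[i],p.round(4),w[L==i].mean(0).round(3),"r",np.hypot(*d).round(4),"ang",np.arctan2(d[1],d[0]).round(3))
s=ctrl.read_state(); print(s["eef_pos"],s["force"],s["time"])
E
python3 knob.py
```

```text
time: 4.58
eef_pos: [0.4912, -0.078, 0.1755]
eef_rot: [-0.0, 0.997, 0.079, -0.0]
force: [1.3, 0.7, 0.5]
opening: 0.0
grasp_force: 0.0
time: 5.2
eef_pos: [0.4897, -0.1161, 0.0466]
eef_rot: [-0.002, 0.997, 0.079, -0.004]
force: [-0.8, -0.2, 0.4]
opening: -0.0002
grasp_force: 0.0
[ 0.49156858 -0.11660301  0.04846307] [ 1.30569215 -0.08162205 -0.075916  ] 5.25
```

```bash
python3 -m pendant '[[[0,0,0,0.04,0,0,-1],[0,0,0,0.08,0,0,-1],[0,0,0,0.11,0,0,-1],[0,0,0,0.14,0,0,-1],[0,0,0,0.17,0,0,-1]]]'
python3 -m pendant '[[[0,0,0,0.03,0,0,-1],[0,0,0,0.06,0,0,-1],[0,0,0,0.09,0,0,-1],[0,0,0,0.12,0,0,-1],[0,0,0,0.15,0,0,-1]]]'
sed -i 's/r\[:175\]=0.*/pass/' knob.py
cat >> knob.py <<'E'
def scene_knob(im):
    c=im["color"].astype(int); w=cloud(im)
    r=(c[...,0]>85)&(c[...,1]<50)&(c[...,2]<50)&(w[...,2]>.02)&(w[...,2]<.095)&(np.abs(np.hypot(w[...,0]-.5545,w[...,1]+.0095)-.107)<.02)
    n,L,S,C=cv2.connectedComponentsWithStats(r.astype(np.uint8))
    for i in range(1,n):
        if S[i,4]>15:
            top=S[i,1]+4; u=np.nonzero((L==i)[S[i,1]+2:S[i,1]+8])[1].mean()
            print("scene",S[i],w[L==i].mean(0).round(4))
scene_knob(dict(np.load("pics/scene0.npz"))); im=imaging.get_image("scene"); scene_knob(im)
cv2.imwrite("pics/s3.png",cv2.resize(im["color"][100:250,150:320,::-1],None,fx=4,fy=4,interpolation=cv2.INTER_CUBIC))
E
python3 knob.py
```

```text
time: 5.88
eef_pos: [0.5261, -0.117, 0.0493]
eef_rot: [0.0, 0.997, 0.079, -0.001]
force: [-3.8, -2.5, 1.1]
opening: -0.0
grasp_force: 1.9
time: 6.5
eef_pos: [0.557, -0.1163, 0.0491]
eef_rot: [-0.0, 0.997, 0.079, -0.0]
force: [-2.9, 0.1, 0.1]
opening: 0.0002
grasp_force: 1.5
[165 136  11  11  43] [0.6765 0.2576 0.079 ] [0.674 0.256 0.085] r 0.2936 ang 1.142
[175 139   6   9  19] [0.6712 0.237  0.079 ] [0.67  0.236 0.083] r 0.2727 ang 1.128
[ 0.55804984 -0.11622526  0.04919653] [-1.87512782  0.91664861 -1.12834096] 6.55
scene [266 203   7  18 109] [ 0.5331 -0.1223  0.0581]
scene [275 200   6  15  49] [ 0.5754 -0.1221  0.0505]
```

View pics/s3.png

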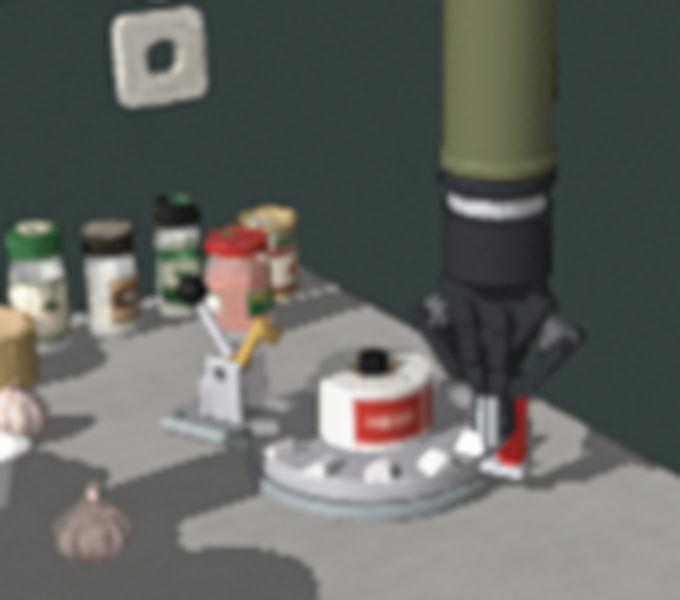

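The wheel is turning with the pawl still lifted. I'll push a little more, then back off and measure the knob from above.

```bash
python3 -m pendant '[[[0,0,0,0.02,0,0,-1],[0,0,0,0.04,0,0,-1],[0,0,0,0.055,0,0,-1],[0,0,0,0.055,0,0,-1],[0,0,0,0.055,0,0,-1]]]'
python3 -m pendant '[[[0,0,0,-0.1,0,0,-1],[0,0,0,-0.2,0,0.2,-1],[0,0,0,-0.2,-0.3,0.5,-1],[0,0,0,-0.2,-0.6,0.7,-1],[0,0,0,-0.2,-0.9,0.7,-1]]]'
python3 -m pendant '[[[0,0,0,0,0,0,-1],[0,0,0,0,0,0,-1]]]'
python3 knob.py
python3 -c "
from h import *
im=imaging.get_image('top'); cv2.imwrite('pics/t2.png',cv2.resize(im['color'][150:240,180:310,::-1],None,fx=6,fy=6,interpolation=cv2.INTER_CUBIC))"
```

```text
time: 7.22
eef_pos: [0.5682, -0.1169, 0.0494]
eef_rot: [0.0, 0.997, 0.079, 0.0]
force: [-1.9, 0.6, 0.2]
opening: 0.0002
grasp_force: 0.8
time: 7.85
eef_pos: [0.5307, -0.275, 0.1882]
eef_rot: [0.003, 0.997, 0.08, 0.004]
force: [1.3, 0.8, -0.1]
opening: -0.0001
grasp_force: 0.0
time: 8.1
eef_pos: [0.528, -0.2728, 0.184]
eef_rot: [0.0, 0.997, 0.078, 0.001]
force: [-0.3, 0.6, 0.3]
opening: 0.0004
grasp_force: 0.0
[170 135   5   6  19] [0.6866 0.257  0.079 ] [0.684 0.255 0.086] r 0.2974 ang 1.111
[177 138   3   7   9] [0.6785 0.2367 0.079 ] [0.676 0.235 0.085] r 0.2757 ang 1.104
[169 144   5   2   6] [0.6652 0.2567 0.079 ] [0.663 0.255 0.086] r 0.2884 ang 1.177
[290 182   6   8  36] [ 0.585  -0.1108  0.079 ] [ 0.587 -0.111  0.073] r 0.1058 ang -1.278
[ 0.52764853 -0.27176534  0.18357294] [-0.07231835  0.62279405 -0.33108317] 8.15
scene [266 203   7  18 109] [ 0.5331 -0.1223  0.0581]
scene [278 196   5  18  40] [ 0.587  -0.12    0.0594]
```

View pics/t2.png

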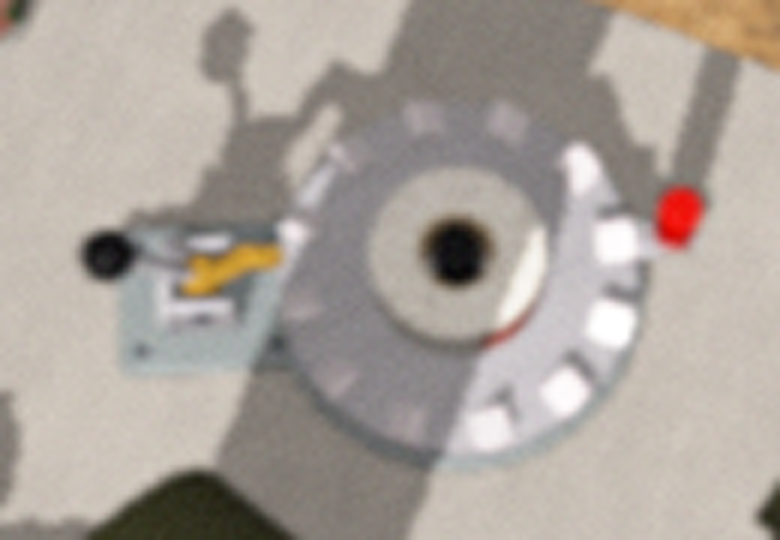

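Seen from above, the knob is at crop (680,215). The teeth sit about 10 px short of the original pattern, so about 0.46 rad is done and about 6 mm of knob travel remains. The pawl is still lifted, with the ball at (108,255). I'll go back and finish.

```bash
python3 -m pendant '[[[0,0,0,0,0.3,0,-1],[0,0,0,0,0.6,0,-1],[0,0,0,0,0.78,-0.2,-1],[0,0,0,0,0.78,-0.45,-1],[0,0,0,0,0.78,-0.675,-1]]]'
python3 -m pendant '[[[0,0,0,0.05,0,0,-1],[0,0,0,0.1,0,0,-1],[0,0,0,0.15,0,0,-1],[0,0,0,0.18,0,0,-1],[0,0,0,0.18,0,0,-1]]]'
```

```text
time: 8.88
eef_pos: [0.5275, -0.114, 0.0477]
eef_rot: [0.0, 0.997, 0.081, 0.0]
force: [0.2, 0.3, 0.4]
opening: -0.0004
grasp_force: 0.0
time: 9.5
eef_pos: [0.565, -0.1167, 0.0499]
eef_rot: [0.0, 0.997, 0.079, 0.001]
force: [0.4, 0.3, 0.5]
opening: -0.0002
grasp_force: 0.0
```

```bash
python3 -m pendant '[[[0,0,0,0.02,0,0,-1],[0,0,0,0.035,0,0,-1],[0,0,0,0.048,0,0,-1],[0,0,0,0.048,0,0,-1],[0,0,0,0.048,0,0,-1]]]'
python3 -m pendant '[[[0,0,0,-0.1,0,0,-1],[0,0,0,-0.2,0,0.2,-1],[0,0,0,-0.2,-0.3,0.5,-1],[0,0,0,-0.2,-0.6,0.7,-1],[0,0,0,-0.2,-0.8,0.7,-1]]]'
python3 -m pendant '[[[0,0,0,0,0,0,-1],[0,0,0,0,0,0,-1]]]'
python3 knob.py
python3 -c "
from h import *
im=imaging.get_image('top'); o=np.load('pics/top0.npz')['color']
f=lambda a:cv2.resize(a[165:235,222:305,::-1],None,fx=4.5,fy=4.5,interpolation=cv2.INTER_CUBIC)
cv2.imwrite('pics/t3.png',np.hstack([f(o),f(im['color'])]))"
```

```text
time: 10.12
eef_pos: [0.5726, -0.116, 0.0486]
eef_rot: [-0.0, 0.997, 0.079, -0.001]
force: [-3.8, 1.7, 0.1]
opening: 0.0
grasp_force: 1.5
time: 10.75
eef_pos: [0.536, -0.2734, 0.1911]
eef_rot: [0.002, 0.997, 0.08, 0.004]
force: [0.8, 0.0, -0.4]
opening: -0.0001
grasp_force: 0.0
time: 11.0
eef_pos: [0.5336, -0.2713, 0.1873]
eef_rot: [-0.0, 0.997, 0.078, 0.0]
force: [-0.7, -0.0, -0.2]
opening: -0.0001
grasp_force: 0.0
[169 136   6   5  16] [0.6873 0.2584 0.079 ] [0.685 0.256 0.086] r 0.299 ang 1.111
[176 139   4   9  11] [0.6713 0.2368 0.079 ] [0.67  0.236 0.083] r 0.2726 ang 1.128
[168 144   3   3   6] [0.6635 0.2619 0.079 ] [0.661 0.26  0.087] r 0.2925 ang 1.189
[290 181   6   8  37] [ 0.5889 -0.1093  0.079 ] [nan nan nan] r 0.1056 ang -1.238
[ 0.53320673 -0.27030006  0.18681044] [ 0.35973808 -0.67774088 -0.79259214] 11.05
scene [266 203   7  18 109] [ 0.5331 -0.1223  0.0581]
scene [278 196   6  17  46] [ 0.5909 -0.1188  0.0577]
```

View pics/t3.png

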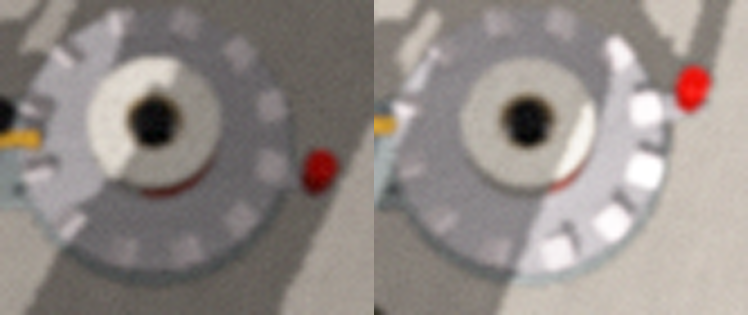

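The tooth pattern now matches the original to within about 2 mm, and the knob is at (690,90) in the right panel, so the wheel is at about 0.50 rad. I'll go over to the outer side of the ball and come down.

```bash
python3 -m pendant '[[[0,0,0,0,0.3,0,-1],[0,0,0,0,0.6,0,-1],[0,0,0,0,0.9,0,-1],[0,0,0,-0.03,1,0,-1],[0,0,0,-0.03,1,0,-1]]]'
python3 -m pendant '[[[0,0,0,0,0.3,0,-1],[0,0,0,0,0.6,0,-1],[0,0,0,0,0.9,0,-1],[0,0,0,-0.03,1,0,-1],[0,0,0,-0.03,1,0,-1]]]'
python3 -m pendant '[[[0,0,0,0,0.3,0,-1],[0,0,0,0,0.31,0,-1],[0,0,0,0,0.31,-0.25,-1],[0,0,0,0,0.31,-0.48,-1],[0,0,0,0,0.31,-0.48,-1]]]'
python3 ball.py s4.png
```

```text
time: 11.78
eef_pos: [0.5265, -0.069, 0.1871]
eef_rot: [0.0, 0.997, 0.081, -0.001]
force: [0.2, 0.2, -0.3]
opening: 0.0002
grasp_force: 0.0
time: 12.4
eef_pos: [0.5217, 0.1293, 0.1872]
eef_rot: [0.0, 0.997, 0.08, 0.0]
force: [1.1, 0.0, -0.2]
opening: 0.0
grasp_force: 0.0
time: 13.02
eef_pos: [0.5188, 0.188, 0.0882]
eef_rot: [0.001, 0.997, 0.078, -0.004]
force: [-0.4, 0.5, 0.2]
opening: 0.0001
grasp_force: 0.0
[189 165   4   9  22] [0.519 0.175 0.113] [0.527 0.186 0.108]
[194 169   7   7  32] [0.519 0.145 0.111] [0.524 0.151 0.108]
```

View pics/s4.png

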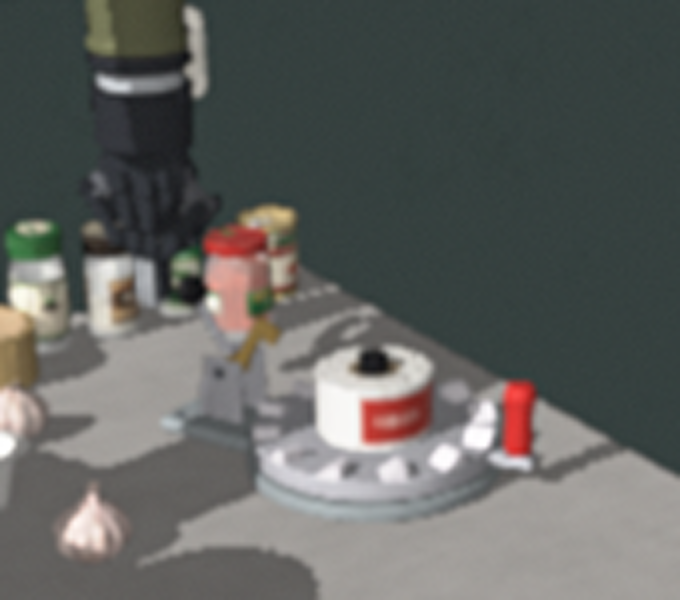

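The finger at crop (148,280) is outside the ball (187,288). I'll push it back toward the wheel.

```bash
python3 -m pendant '[[[0,0,0,0.006,-0.035,0,-1],[0,0,0,0.012,-0.07,0,-1],[0,0,0,0.018,-0.105,0,-1],[0,0,0,0.024,-0.14,0,-1],[0,0,0,0.03,-0.175,0,-1]]]'
python3 -m pendant '[[[0,0,0,0.006,-0.03,0,-1],[0,0,0,0.012,-0.06,0,-1],[0,0,0,0.018,-0.09,0,-1],[0,0,0,0.024,-0.12,0,-1],[0,0,0,0.03,-0.15,0,-1]]]'
python3 -m pendant '[[[0,0,0,0,0.05,0.02,-1],[0,0,0,-0.005,0.1,0.1,-1],[0,0,0,-0.01,0.1,0.4,-1],[0,0,0,-0.01,0.3,0.6,-1],[0,0,0,-0.01,0.5,0.6,-1]]]'
python3 ball.py s5.png
```

```text
time: 13.7
eef_pos: [0.5276, 0.1553, 0.0919]
eef_rot: [0.0, 0.997, 0.079, 0.0]
force: [-1.0, 1.4, 0.6]
opening: 0.0
grasp_force: 0.5
time: 14.32
eef_pos: [0.5335, 0.1256, 0.0913]
eef_rot: [0.0, 0.997, 0.079, -0.0]
force: [-0.3, -0.4, 1.7]
opening: -0.0001
grasp_force: 0.0
time: 14.95
eef_pos: [0.5341, 0.2285, 0.2164]
eef_rot: [-0.001, 0.997, 0.079, 0.005]
force: [1.4, 0.2, -0.8]
opening: 0.0002
grasp_force: 0.0
[213 171   6   7  37] [0.532 0.081 0.116] [0.547 0.096 0.108]
```

View pics/s5.png

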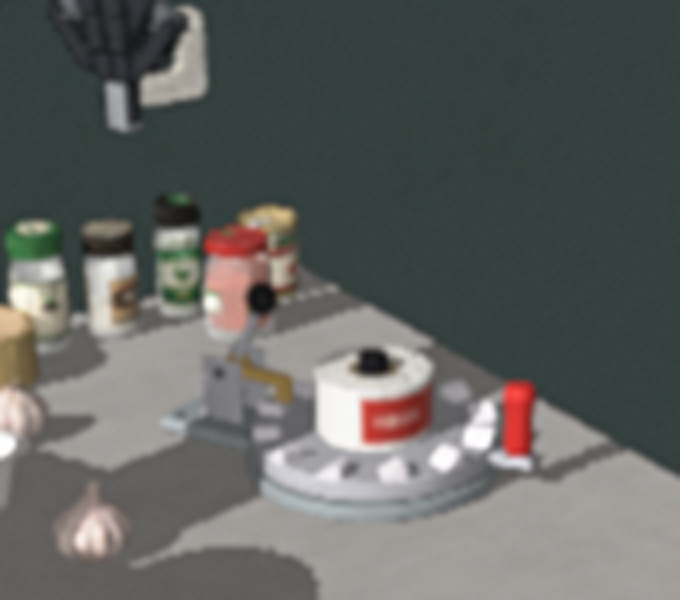

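The ball is back at crop (262,299), its starting pixel, and the nose is down between the teeth. I'll do one numeric check against the first picture and let things settle.

```bash
python3 -m pendant '[[[0,0,0,0,0,0,-1],[0,0,0,0,0,0,-1],[0,0,0,0,0,0,-1],[0,0,0,0,0,0,-1]]]'
python3 - <<'E'
from h import *
def f(im):
    g=im["color"].astype(int).max(-1)[165:184,207:224]; w=np.clip(70-g,0,None)*(g<70); v,u=np.mgrid[165:184,207:224]
    return (u*w).sum()/w.sum(),(v*w).sum()/w.sum(),w.sum()
print(f(dict(np.load("pics/scene0.npz"))),[f(imaging.get_image("scene")) for _ in range(3)])
print(ctrl.read_state()["qvel"])
E
```

```text
time: 15.5
eef_pos: [0.5313, 0.2252, 0.2111]
eef_rot: [0.0, 0.997, 0.078, -0.0]
force: [0.6, -0.0, -0.6]
opening: -0.0002
grasp_force: 0.0
(np.float64(215.57086999022482), np.float64(174.40762463343108), np.int64(1023)) [(np.float64(215.12990353697748), np.float64(174.26816720257236), np.int64(1555)), (np.float64(215.13848117421824), np.float64(174.24441608168476), np.int64(1567)), (np.float64(215.1362467866324), np.float64(174.25064267352184), np.int64(1556))]
[ 1.88304972e-03 -1.54206342e-03 -2.21158238e-03  1.06886979e-03
 -1.60409303e-03 -1.47827627e-05]
```

```bash
python3 - <<'E'
from h import *
for n in ("scene","top"):
  for im in (dict(np.load(f"pics/{n}0.npz")),imaging.get_image(n)):
    h=cv2.cvtColor(im["color"],cv2.COLOR_RGB2HSV); u0,u1,v0,v1=(200,228,180,205) if n=="scene" else (205,235,185,205)
    m=np.zeros(h.shape[:2],bool); m[v0:v1,u0:u1]=True
    y=m&(h[...,0]>12)&(h[...,0]<30)&(h[...,1]>130)&(h[...,2]>50); v,u=np.nonzero(y); print(n,"brass",len(u),u.mean(),v.mean(),u.min(),u.max(),v.min(),v.max())
    g=im["color"].max(-1); k=m*0
    if n=="top":
      k[180:200,210:232]=1; b=(k>0)&(g<45); v,u=np.nonzero(b); print("ball",len(u),u.mean(),v.mean())
E
```

```text
scene brass 23 217.7391304347826 194.7826086956522 212 221 192 199
scene brass 18 217.77777777777777 194.94444444444446 212 221 192 199
top brass 73 219.7123287671233 195.63013698630138 210 230 193 198
ball 43 220.58139534883722 190.06976744186048
top brass 68 219.89705882352942 195.63235294117646 211 230 193 198
ball 49 220.51020408163265 190.28571428571428
```

The brass nose and the ball are at their starting positions to within 0.2 px in the top view, so the pawl is fully down. I'm handing in.

```bash
python3 -c "
from workcell import ctrl
print(ctrl.sign_off())"
```

```text
the job is handed in; nothing more can be done
None
```

I lifted the pawl, pushed the wheel back one notch (about 0.50 rad by camera) and dropped the pawl into the next notch, then handed the job in after about 16 s of robot time; the sign-off returned no verdict.

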